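Hang the parts basket in the cleaner tank

TASK

Hang the small wire basket of castings (it has an orange handle) inside the empty cleaner tank: hook its bent lip over the tank wall nearest the robot and feel gently along the blue edge strip there until the hook drops into the strip's one gap and sits fully home. Then let go and leave it hanging still. Lower it in by hand rather than dropping it, never press on the tank or strip with more than 25 N, and leave the mug and the jar where they are.

Things in the scene. Friction and masses are not known exactly. Their poses are not given: they have to be found in the camera images.
- tank: White tabletop cleaner, fixed, 190 x 250 mm (x, y), with an open steel tank. Origin: centre of its underside, z up, -x towards the robot. The tank wall, 4 mm thick, stands up as a collar: rim 125 mm above the origin on all sides; inside 140 (x) by 200 mm (y), floor at 25 mm. White housing round it 95 mm high. Wall to use: the near one, centred at x = -72 mm, along y.
- rim_mid (a point): Middle of the near tank wall at rim height (125 mm up); axes as the tank. A blue edge strip sits astride this wall: 136 mm long (y), 6 mm thick, top 8 mm above the rim. In its middle is one square-edged gap, 27.5 mm long, floor level with this point. The strip is stiff; its middle lies anywhere within y = -30 to +30 mm of this point, NOT measured: find it by feel or eye.
- handle (a point): Centre of the basket's orange handle: 10 mm thick (x), 34 mm (y), 24 mm high; grip across the 10 mm. Basket: steel wire, 62 x 64 mm, 45 mm high, 110 to 220 g, stands on the table with its underside 110 mm below this point; two thin stays 62 mm apart in y carry the handle. z up, x from hook to basket.
- hook (a point): Centre of the underside of the hook's bridge, 35.75 mm towards -x and 40 mm below the handle centre, same axes. Hook: upside-down U, 24 mm wide (y); slot 9.5 mm wide (x) centred here; back plate reaches 70 mm down on +x, lip about 20 mm down on -x, flared at its end. Bridge 6 mm thick. Home in the gap this point is at rim height; resting on top of the strip, 8 mm higher.
- mug: Steel mug, 80 mm across, 85 mm high, handle on its +y side; origin at the centre of its underside. Leave it alone.
- jar: Small amber jar with a brass cap, 52 mm across, 75 mm high; origin at the centre of its underside. Leave it alone.

How it is judged:
On the way, in this order (a step that is already met when the one before it is completed fails the run):
1. the basket is lifted clear of the table in the gripper (height (world z) of handle above 0.15 m and contact force between the fingers and basket above 1 N), for 0.2 s.
2. the lip is over the near tank wall with the basket inside, while the gripper still holds it (x of hook in the frame of tank between -0.079 and -0.065 m and x of handle in the frame of tank above -0.05 m and angle between hook's own z axis and vertical below 0.2 rad and z of hook in the frame of tank below 0.137 m and contact force between the fingers and basket above 1 N), for 0.2 s.
At the end, for the whole second after the job is handed in: Basket inside the tank, lip over the wall nearest the robot, hook home in the gap: hook point within 3.5 mm of rim height (125 mm), within 7 mm of the wall's middle plane and 34 mm of its middle along y; tilt under 0.2 rad, speed under 20 mm/s, released (x of hook in the frame of tank between -0.079 and -0.065 m and x of handle in the frame of tank above -0.05 m and angle between hook's own z axis and vertical below 0.2 rad and z of hook in the frame of tank between 0.1215 and 0.1285 m and y of hook in the frame of tank between -0.034 and 0.034 m and linear speed of basket below 0.02 m/s and contact force between the fingers and basket below 0.1 N); the robot touches nothing.
It fails at once if the basket is pressed or knocked against the tank or its strip with more than 25 N (contact force between basket and tank above 25 N).
It fails at once if the mug or the jar is moved by more than 20 mm (distance of any of mug, jar from where it was at the start of the episode above 0.02 m).
It fails at once if the gripper bears on the tank with more than 25 N (contact force between the fingers and tank above 25 N).
It also fails if it takes over 72 s, if anything falls off the work surface, if the arm or the gripper's body presses on something with over 40 N, if the wrist force passes 120 N, or if a joint passes its speed limit or range.

ROBOT

A 7-joint arm with a two-finger parallel gripper is mounted at the origin on the work surface. World frame = base frame: x ahead of the robot, y to its left, z up, the work surface at z = 0. Lengths are in m, angles in rad, forces in N, time in s.
With the tool pointing down it reaches from about 0.425 to 0.875 m from the base axis. Payload 4.7 kg.
Tool frame: the origin (TCP) lies at the very end of the fingers, on their centre line; the grasp point (between the pads) lies 19 mm behind it; z points along the fingers, y is the line along which they close (so a half turn about z gives the same grasp; the last joint's range is limited). The gripper opens to 87 mm and grips with 3 to 60 N. Pads are 19 mm wide; open, the fingers measure 117 mm over their backs; the gripper's body (75 mm by 190 mm) begins 51 mm behind the grasp point.
Start: joints at [1.24, 0.321, -0.07, 1.45, 0.023, 1.371, -0.057], TCP at [0.22, -0.612, 0.223] pointing down, gripper open.
Joint ranges: [-2.86, 2.86], [-0.3, 2.09], [-1.38, 1.24], [0.06, 2.45], [-1.56, 4.7], [0.09, 2.05], [-2.69, 2.69]. Speed limits (rad/s): [2.57, 2.57, 3.14, 3.14, 3.14, 3.14, 3.14].

INTERFACE

Orientations are given as a rotation vector (axis times angle).
In Python, from bench import ctrl, get_image, job gives the robot as it stands.
- The arm moves only by the shell command python3 -m crank 'ROWS' [FORCE]. ROWS is JSON, a list that holds one entry, the list of rows, each a list of 5 numbers: the shift along the tool's x, y, z in mm, then the turn about the tool's z in rad, then the closure, from -1 (fully open) to 1 (shut), so that 0 is half open. A call has 1 to 10 rows; each row shifts and turns the commanded pose from where the row before left it, along the tool's axes as they then stand; what a row does not reach is not made up. A row lasts 1/12 s, in which the tool goes at most 41.7 mm and 7.16 degrees, less where a joint would pass 70% of its speed; a pose out of reach is approached as far as the arm can. A call with a gripper value outside its range is refused whole. The fingers move at their own pace and stop on an object; FORCE is the grip in N (left out, the last holds). Time passes only in rows, so rows that do not move let the fingers close. It gives the time, the measured TCP pose, the force, the opening and the grip force at its end, in the units of the state.
- ctrl.get_state(): the state, without advancing time (a new reading comes with each control period).
- get_image(name): name is "scene" or "top" or "wrist"; returns a dict with "pixels" (480x640x3 uint8, red, green, blue), "fx", "fy", "cx", "cy" (pixels), "T" (4x4, takes a point from camera to world coordinates); the wrist camera has in their place "T_tool_cam" (4x4, takes a point from camera to tool coordinates, whose origin is the TCP and whose axes are the flange's). Camera axes: x right, y down, z forward; pixel columns grow to the right and rows downward; lengths in m; the calibration is good to about 2 mm. A picture is of the moment at which its call begins: read the wrist's pose just before it. There is no depth.
- job.close_job(): hands the job in; it is judged then, once.
The state is a dict: "time": time; "joint_positions": joint angles; "qd": joint speeds; "joint_torque": joint torques, N m; "position": TCP position; "tool_rot": TCP orientation; "ft_force": force on the tool from outside, world axes, zero at the start; "torque": the same for the moment, N m; "grip_width": opening from 0.0 (shut) to 1.0 (fully open); "grip_force": force on a finger pad.
Only numpy, scipy, OpenCV 4.12 (cv2) and the standard library are available. Lean on these libraries where they do the work, as an engineer would, in place of code of your own. Each camera call takes 0.05 s, during which the arm holds its last target. There are 200 camera calls.

## Working session

There is one attempt and no reset: what is moved stays moved. The work goes in short steps, Python scripts to look and compute and a shell command to move; the robot and the scene stay as the last step left them, time stands still between calls to the robot, and variables do not carry over. Pictures are saved under pics/ and viewed, at most 10 in all, crops included, and the job is handed in when it is done.

```bash
ls; mkdir -p pics
python3 - <<'E'
from bench import ctrl,get_image
import cv2,numpy as np
s=ctrl.get_state();print(s)
for n in("scene","top"):
    d=get_image(n);cv2.imwrite(f"pics/{n}0.png",d["pixels"][:,:,::-1]);np.savez(f"{n}0.npz",**d);print(n,d["fx"],d["fy"],d["cx"],d["cy"],np.round(d["T"],3).tolist())
E
```

```text
pics
{'time': 0.0, 'joint_positions': array([ 1.24013002,  0.32182378, -0.07009109,  1.45167841,  0.02263808,
        1.37076681, -0.05685282]), 'qd': array([ 0.00169634,  0.00033534,  0.00091782, -0.00011687,  0.00014893,
       -0.00055877,  0.0007468 ]), 'joint_torque': array([ 2.78947664e-04, -4.91289496e+01, -4.03695619e-01, -3.12525773e+01,
       -6.38461090e-02,  4.36897378e-02,  1.69724290e-04]), 'position': array([ 0.21944496, -0.61125781,  0.22145934]), 'tool_rot': array([-3.09319879e+00, -5.38706315e-01,  7.11960838e-04]), 'ft_force': array([ 0.01102434,  0.39237868, -0.84783206]), 'torque': array([-0.01893462,  0.03895514,  0.05622756]), 'grip_force': 0.0, 'grip_width': 1.0029003497328195}
scene 496.58297776574193 496.58297776574193 320.5038247251747 234.027573570534 [[0.771, 0.533, -0.348, 0.843], [0.637, -0.632, 0.441, -0.264], [0.015, -0.562, -0.827, 0.783], [0.0, 0.0, 0.0, 1.0]]
top 603.4696445173356 603.4696445173356 320.8337684411399 243.63294196065442 [[0.014, -0.993, 0.12, 0.452], [-1.0, -0.014, 0.001, 0.094], [0.0, -0.12, -0.993, 1.004], [0.0, 0.0, 0.0, 1.0]]
```

View pics/scene0.png

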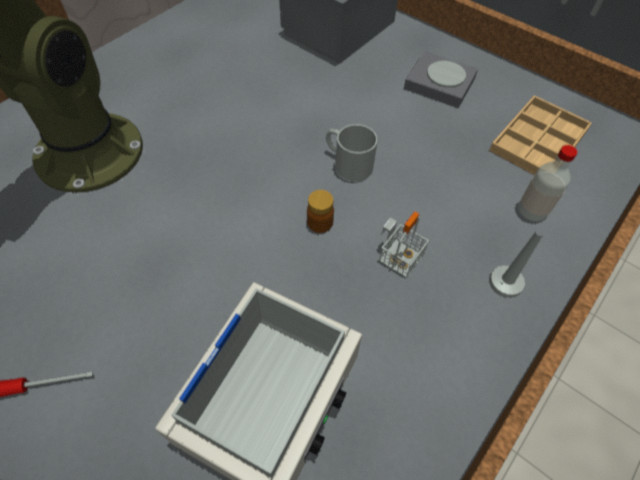

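View pics/top0.png

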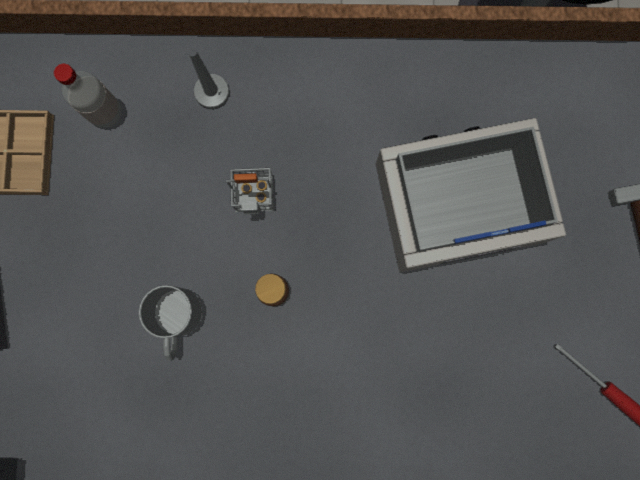

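Scene: orange handle at about (411,220), blue strip (183,400)-(240,317) with its gap near (212,357). Top: handle (245,178), strip (455,240)-(547,224), jar (271,290), mug (165,312), all clear of the path.

```bash
cat > h.py <<'E'
import numpy as np,cv2
def ray(d,u,v,T=None):
    T=d["T"] if T is None else T
    r=T[:3,:3]@np.array([(u-d["cx"])/d["fx"],(v-d["cy"])/d["fy"],1.]);return T[:3,3],r/np.linalg.norm(r)
def onz(d,u,v,z,T=None):
    o,r=ray(d,u,v,T);return o+r*(z-o[2])/r[2]
def tri(rs):
    A=sum(np.eye(3)-np.outer(r,r) for o,r in rs);b=sum((np.eye(3)-np.outer(r,r))@o for o,r in rs);return np.linalg.solve(A,b)
def mask(d,lo,hi,box=None):
    m=cv2.inRange(cv2.cvtColor(np.ascontiguousarray(d["pixels"]),cv2.COLOR_RGB2HSV),lo,hi)
    if box: k=np.zeros_like(m);a,b,c,e=box;k[b:e,a:c]=1;m=m*k
    return m
def comps(m,amin=15):
    n,l,s,c=cv2.connectedComponentsWithStats(m)
    return [(s[i,4],c[i],np.argwhere(l==i)[:,::-1]) for i in range(1,n) if s[i,4]>=amin]
E
python3 - <<'E'
from h import *
D={n:dict(np.load(f"{n}0.npz")) for n in("scene","top")}
OR=((5,180,120),(18,255,255));BL=((105,130,50),(125,255,255))
rs=[]
for n,box in(("scene",(395,205,430,235)),("top",(225,165,265,190))):
    c=comps(mask(D[n],*OR,box));print(n,[(a,p.round(1)) for a,p,_ in c]);rs.append(ray(D[n],*max(c,key=lambda t:t[0])[1]))
    if n=="top": print(cv2.minAreaRect(max(c,key=lambda t:t[0])[2].astype(np.float32)))
H=tri(rs);print("handle",H)
for n in D:
    for a,p,q in comps(mask(D[n],*BL),20):
        (cx,cy),_,_=cv2.minAreaRect(q.astype(np.float32));v=cv2.fitLine(q.astype(np.float32),2,0,.01,.01).ravel()
        t=(q-v[2:])@v[:2];e=[v[2:]+v[:2]*t.min(),v[2:]+v[:2]*t.max()]
        print(n,a,p.round(1),[np.round(x,1) for x in e],[onz(D[n],*x,0.131).round(4) for x in e])
t=D["top"]["pixels"][:,:,::-1];s=D["scene"]["pixels"][:,:,::-1]
a=cv2.resize(t[110:280,370:580],None,fx=2.4,fy=2.4,interpolation=2)
b=cv2.resize(t[150:230,210:290],None,fx=3.6,fy=3.6,interpolation=2);c=cv2.resize(s[200:285,365:445],(288,300),interpolation=2)
o=np.zeros((600,800,3),np.uint8);o[:a.shape[0],:a.shape[1]]=a;o[:288,510:798]=b;o[295:595,510:798]=c;cv2.imwrite("pics/crop1.png",o)
E
```

```text
scene [(np.int32(85), array([411.5, 219.4]))]
top []Traceback (most recent call last):
  File "<stdin>", line 6, in <module>
ValueError: max() iterable argument is empty
```

```bash
cat > m1.py <<'E'
from h import *
D={n:dict(np.load(f"{n}0.npz")) for n in("scene","top")}
OR=((2,170,110),(18,255,255));BL=((105,130,50),(125,255,255))
rs=[]
for n,box in(("scene",(395,205,430,235)),("top",(225,165,265,190))):
    c=comps(mask(D[n],*OR,box));print(n,[(a,p.round(1)) for a,p,_ in c]);k=max(c,key=lambda t:t[0])
    rs.append(ray(D[n],*k[1]))
    if n=="top":
        q=k[2].astype(np.float32);v=cv2.fitLine(q,2,0,.01,.01).ravel();print(cv2.minAreaRect(q))
        w=onz(D[n],*(v[2:]-20*v[:2]),.12)-onz(D[n],*(v[2:]+20*v[:2]),.12);print("long axis ang deg",np.degrees(np.arctan2(w[1],w[0])))
H=tri(rs);print("handle",H, [np.linalg.norm(np.cross(H-o,r)) for o,r in rs])
for n in D:
    for a,p,q in comps(mask(D[n],*BL),20):
        v=cv2.fitLine(q.astype(np.float32),2,0,.01,.01).ravel()
        t=(q-v[2:])@v[:2];e=[v[2:]+v[:2]*t.min(),v[2:]+v[:2]*t.max()]
        print(n,a,p.round(1),[np.round(x,1) for x in e],[onz(D[n],*x,0.131).round(4) for x in e])
t=D["top"]["pixels"][:,:,::-1];s=D["scene"]["pixels"][:,:,::-1]
a=cv2.resize(t[110:280,370:580],None,fx=2.4,fy=2.4,interpolation=2)
b=cv2.resize(t[150:230,210:290],None,fx=3.6,fy=3.6,interpolation=2);c=cv2.resize(s[200:285,365:445],(288,300),interpolation=2)
o=np.zeros((600,800,3),np.uint8);o[:a.shape[0],:a.shape[1]]=a;o[:288,510:798]=b;o[295:595,510:798]=c;cv2.imwrite("pics/crop1.png",o)
E
python3 m1.py
```

```text
scene [(np.int32(93), array([411.4, 219.5]))]
top [(np.int32(92), array([245. , 176.3]))]
((244.5, 176.5), (5.0, 21.0), 90.0)
long axis ang deg 93.98808102810855
handle [0.659414   0.2101365  0.11802363] [np.float64(0.0003534884014576382), np.float64(0.00035348840145771516)]
scene 582 [209.1 359.7] [array([182. , 400.7]), array([238.5, 315.4])] [array([ 0.5971, -0.2313,  0.131 ]), array([ 0.5682, -0.0995,  0.131 ])]
top 153 [527.7 226. ] [array([509., 230.]), array([545.1, 222.2])] [array([ 0.5814, -0.1798,  0.131 ]), array([ 0.5936, -0.2328,  0.131 ])]
top 137 [472.9 237.2] [array([455. , 240.9]), array([490.9, 233.5])] [array([ 0.5643, -0.1006,  0.131 ]), array([ 0.5758, -0.1532,  0.131 ])]
```

View pics/crop1.png

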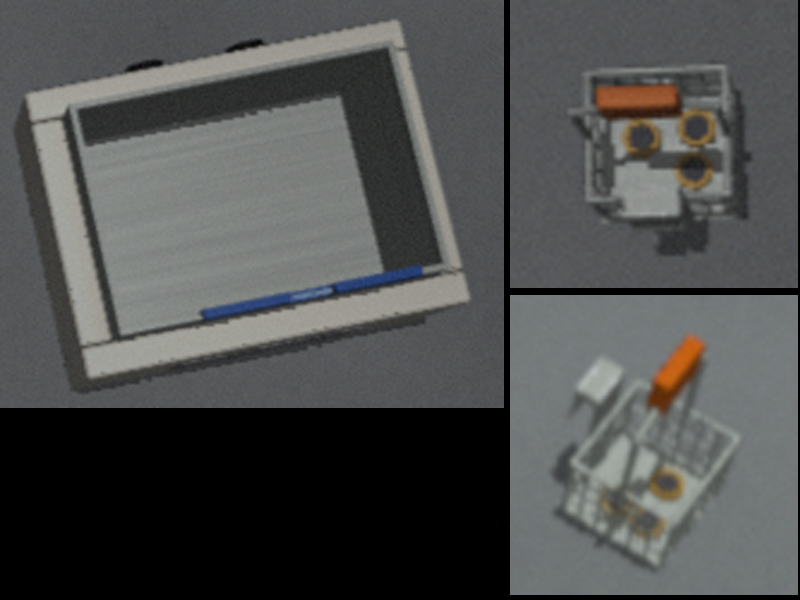

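Crop: gap in the strip sits at crop (310,293), handle and hook are aligned nearly along world x. Turn the tool first so its y lies along world x.

```bash
python3 -m crank '[[[0,0,0,-0.12,0.2],[0,0,0,-0.12,0.2],[0,0,0,-0.12,0.2],[0,0,0,-0.12,0.2],[0,0,0,-0.12,0.2],[0,0,0,-0.12,0.2],[0,0,0,-0.12,0.2],[0,0,0,-0.12,0.2],[0,0,0,-0.12,0.2],[0,0,0,-0.12,0.2]]]' 20
cat > st.py <<'E'
import sys;from bench import ctrl;import numpy as np;from scipy.spatial.transform import Rotation as R
def st():
    s=ctrl.get_state();M=R.from_rotvec(s["tool_rot"]).as_matrix();return s,M
if __name__=="__main__":
    s,M=st();print(round(s["time"],2),"pos",s["position"].round(4),"yawx",np.degrees(np.arctan2(M[1,0],M[0,0])).round(2),"z",M[:,2].round(3),"F",s["ft_force"].round(2),"M",s["torque"].round(3),"gw",round(s["grip_width"],3),"gf",round(s["grip_force"],2))
    if len(sys.argv)>3: print("tool shift mm to target",(1000*M.T@(np.array(sys.argv[1:4],float)-s["position"])).round(1))
E
python3 st.py 0.659 0.21 0.22
```

```text
time: 0.93
position: [0.2196, -0.6115, 0.2219]
tool_rot: [-2.243, -2.198, -0.001]
ft_force: [0.8, -0.8, 1.1]
grip_width: 0.418
grip_force: 0.0
0.93 pos [ 0.2196 -0.6115  0.2219] yawx 88.86 z [-0.     0.001 -1.   ] F [ 0.76 -0.82  1.12] M [-0.051 -0.044  0.053] gw 0.418 gf 0.0
tool shift mm to target [830.1 423.    2.6]
```

```bash
python3 -m crank '[[[36,18,0,0,0.2],[36,18,0,0,0.2],[36,18,0,0,0.2],[36,18,0,0,0.2],[36,18,0,0,0.2],[36,18,0,0,0.2],[36,18,0,0,0.2],[36,18,0,0,0.2],[36,18,0,0,0.2],[36,18,0,0,0.2]]]' && python3 -m crank '[[[36,18,0,0,0.2],[36,18,0,0,0.2],[36,18,0,0,0.2],[36,18,0,0,0.2],[36,18,0,0,0.2],[36,18,0,0,0.2],[36,18,0,0,0.2],[30,18,0,0,0.2],[20,15,0,0,0.2],[0,0,0,0,0.2]]]'; python3 st.py 0.659 0.21 0.22
```

```text
time: 1.77
position: [0.4092, -0.2546, 0.2223]
tool_rot: [-2.25, -2.192, 0.001]
ft_force: [0.2, -1.2, -0.0]
grip_width: 0.402
grip_force: 0.0
time: 2.6
position: [0.577, 0.0478, 0.2221]
tool_rot: [-2.239, -2.199, -0.006]
ft_force: [-0.2, -0.4, 0.8]
grip_width: 0.404
grip_force: 0.0
2.6 pos [0.577  0.0478 0.2221] yawx 88.96 z [ 0.001  0.005 -1.   ] F [-0.25 -0.43  0.84] M [-0.013 -0.027 -0.013] gw 0.404 gf 0.0
tool shift mm to target [163.7  79.    2.9]
```

```bash
python3 -m crank '[[[30,15,0,0,0.2],[30,15,0,0,0.2],[30,15,0,0,0.2],[30,15,0,0,0.2],[30,15,0,0,0.2],[14,4,0,0,0.2],[0,0,0,0,0.2],[0,0,0,0,0.2]]]'; python3 st.py 0.659 0.21 0.22
python3 - <<'E'
from h import *;from st import st;from bench import get_image
s,M=st();d=get_image("wrist");Tt=np.eye(4);Tt[:3,:3]=M;Tt[:3,3]=s["position"];T=Tt@d["T_tool_cam"]
np.savez("w1.npz",**d,T=T);cv2.imwrite("pics/w1.png",d["pixels"][:,:,::-1]);print(T.round(3),d["fx"])
t=dict(np.load("top0.npz"))
for z in(.12,): pass
d["T"]=T
for a,p,q in comps(mask(d,(2,170,90),(18,255,255)),60): print(a,p.round(1),cv2.minAreaRect(q.astype(np.float32)),onz(d,*p,.122).round(4))
E
```

```text
time: 3.27
position: [0.6584, 0.2033, 0.2217]
tool_rot: [-2.248, -2.194, 0.003]
ft_force: [0.3, -0.0, 0.1]
grip_width: 0.4
grip_force: 0.0
3.27 pos [0.6584 0.2033 0.2217] yawx 88.6 z [-0.002 -0.001 -1.   ] F [ 0.34 -0.02  0.15] M [-0.018 -0.152  0.022] gw 0.4 gf 0.0
tool shift mm to target [6.7 0.4 1.7]
[[ 1.    -0.023 -0.009  0.661]
 [-0.025 -0.953 -0.302  0.286]
 [-0.001  0.302 -0.953  0.383]
 [ 0.     0.     0.     1.   ]] 379.9802556126514
631 [325.6 225. ] ((325.33624267578125, 225.29782104492188), (49.15223693847656, 13.641633987426758), 86.53176879882812) [0.6582 0.2148 0.122 ]
145 [162.1 233.2] ((161.4359893798828, 234.06748962402344), (41.038421630859375, 11.443404197692871), 35.36246109008789) [0.5407 0.2115 0.122 ]
```

View pics/w1.png

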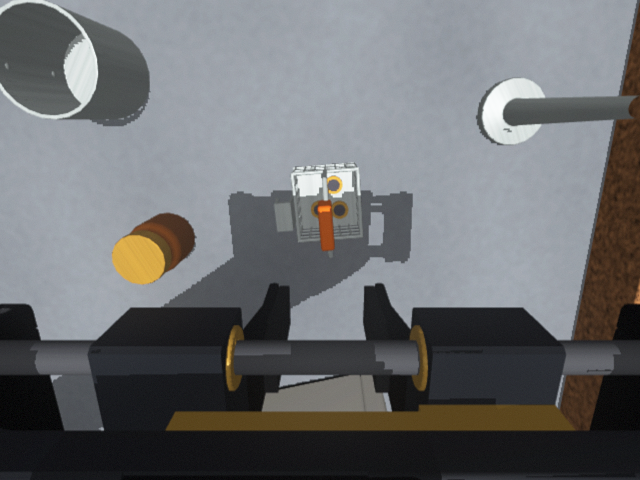

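Wrist view: handle at (325,225), hook plate at (284,217), basket turned about +4° in yaw; jar (140,260) and fingers clear of it.

Run:
```python
from h import *
d=dict(np.load("w1.npz"));t=dict(np.load("top0.npz"));s=dict(np.load("scene0.npz"))
print("top",onz(t,245,176.3,.12).round(4),"scene",onz(s,411.4,219.5,.115).round(4))
q=max(comps(mask(d,(2,170,90),(18,255,255)),60),key=lambda c:c[0])[2]
for r in (q[:,1].max(),q[:,1].max()-6):
    x=q[q[:,1]==r,0];print(r,x.min(),x.max(),onz(d,x.mean(),r,.122).round(4))
for a,p,k in comps(mask(d,(0,0,150),(180,50,255),(265,195,292,240)),60): print(a,p,onz(d,*p,.076).round(4))
```

```text
top [0.6587 0.2097 0.12  ] scene [0.6587 0.2126 0.115 ]
250 323 324 [0.6562 0.1959 0.122 ]
244 321 333 [0.6589 0.2004 0.122 ]
```

```bash
python3 -m crank '[[[8,0,0,-0.09,0.2],[0,0,30,0,0.2],[0,0,30,0,0.2],[0,0,30,0,0.2],[0,0,20,0,0.2],[0,0,12,0,0.2],[0,0,9,0,0.2],[0,0,0,0,0.2]]]' && python3 -m crank '[[[0,0,0,0,1],[0,0,0,0,1],[0,0,0,0,1],[0,0,0,0,1],[0,0,0,0,1],[0,0,0,0,1],[0,0,0,0,1],[0,0,0,0,1]]]' 30;python3 st.py
```

```text
time: 3.98
position: [0.6588, 0.209, 0.0901]
tool_rot: [-2.151, -2.289, 0.004]
ft_force: [-0.6, -0.4, 0.0]
grip_width: 0.398
grip_force: 0.0
time: 4.65
position: [0.6594, 0.2114, 0.0922]
tool_rot: [2.149, 2.291, 0.001]
ft_force: [-0.5, 0.1, 3.3]
grip_width: 0.113
grip_force: 29.9
4.65 pos [0.6594 0.2114 0.0922] yawx 93.68 z [ 0.001  0.    -1.   ] F [-0.47  0.13  3.32] M [-0.056  0.153 -0.042] gw 0.113 gf 29.95
```

```bash
python3 -m crank '[[[0,0,-5,0,1],[0,0,-10,0,1],[0,0,-20,0,1],[0,0,-30,0,1],[0,0,-30,0,1],[0,0,-30,0,1],[0,0,-30,0,1],[0,0,-20,0,1],[0,0,-10,0,1],[0,0,0,0,1]]]' && python3 -m crank '[[[0,0,0,-0.05,1],[0,0,0,-0.06,1],[0,0,0,-0.04,1],[0,0,0,0,1],[0,0,0,0,1],[0,0,0,0,1]]]';python3 st.py 0.616 -0.159 0.285
```

```text
time: 5.48
position: [0.6601, 0.2119, 0.2796]
tool_rot: [2.148, 2.29, 0.006]
ft_force: [0.1, 1.1, -1.1]
grip_width: 0.111
grip_force: 29.9
time: 5.98
position: [0.6589, 0.2108, 0.2753]
tool_rot: [-1.972, -2.444, 0.002]
ft_force: [0.2, -0.6, -0.4]
grip_width: 0.114
grip_force: 29.9
5.98 pos [0.6589 0.2108 0.2753] yawx 102.2 z [-0.002 -0.001 -1.   ] F [ 0.21 -0.57 -0.37] M [-0.017 -0.137 -0.05 ] gw 0.114 gf 29.95
tool shift mm to target [-352.4 -120.1   -9.4]
```

```bash
python3 -m crank '[[[-10,-4,0,0,1],[-20,-7,0,0,1],[-30,-10,0,0,1],[-30,-10,0,0,1],[-30,-10,0,0,1],[-30,-10,0,0,1],[-30,-10,0,0,1],[-30,-10,0,0,1],[-30,-10,0,0,1],[-30,-10,0,0,1]]]' && python3 -m crank '[[[-30,-10,0,0,1],[-30,-10,0,0,1],[-20,-8,0,0,1],[-2,-1,0,0,1],[0,0,0,0,1],[0,0,0,0,1],[0,0,0,0,1],[0,0,0,0,1]]]';python3 st.py 0.616 -0.159 0.285
python3 - <<'E'
from h import *;from st import st;from bench import get_image
s,M=st();d=get_image("wrist");Tt=np.eye(4);Tt[:3,:3]=M;Tt[:3,3]=s["position"];T=Tt@d["T_tool_cam"]
np.savez("w2.npz",**d,T=T)
e=get_image("scene");np.savez("scene2.npz",**e)
cv2.imwrite("pics/w2.png",d["pixels"][:,:,::-1])
cv2.imwrite("pics/s2.png",cv2.resize(e["pixels"][150:480,100:480,::-1],None,fx=1.7,fy=1.7,interpolation=2))
E
```

```text
time: 6.82
position: [0.6268, -0.0746, 0.2766]
tool_rot: [1.973, 2.444, -0.001]
ft_force: [0.0, -0.6, -0.2]
grip_width: 0.111
grip_force: 29.9
time: 7.48
position: [0.6169, -0.1563, 0.2768]
tool_rot: [1.968, 2.449, 0.001]
ft_force: [-0.2, -0.2, -0.9]
grip_width: 0.113
grip_force: 29.9
7.48 pos [ 0.6169 -0.1563  0.2768] yawx 102.42 z [ 0.  0. -1.] F [-0.23 -0.21 -0.87] M [ 0.018 -0.066  0.016] gw 0.113 gf 29.95
tool shift mm to target [-2.4 -1.5 -8.2]
```

View pics/w2.png

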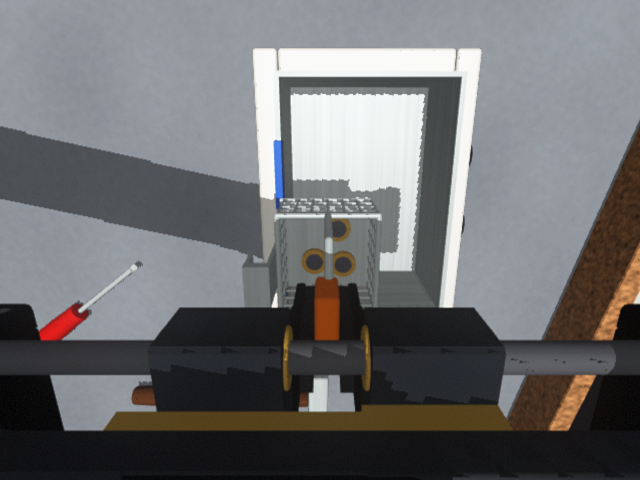

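View pics/s2.png

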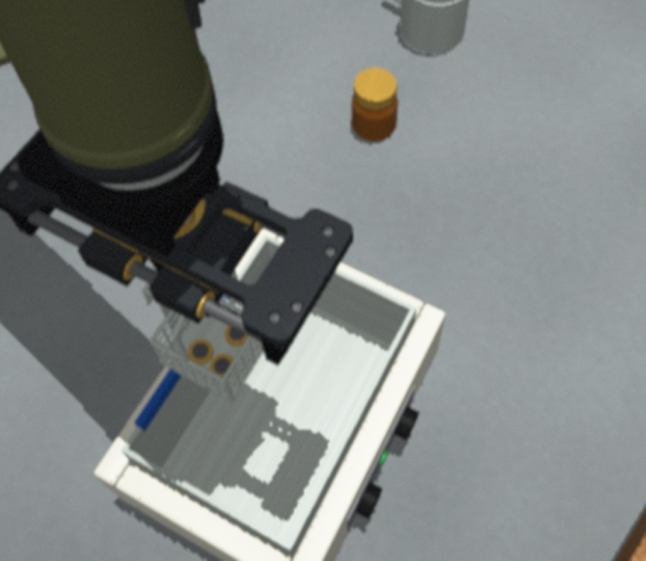

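Wrist view: +y strip part at column ~279, rows 140-200; hook bridge around (258,265); basket hangs upright over the tank, walls parallel to the image columns. Scene crop: basket above the tank beside the strip (155,400).

Run:
```python
from h import *;from st import st
s,M=st();P=s["position"]
def rel(p): return (1000*M.T@(p-P)).round(1)
d=dict(np.load("w2.npz"))
for a,p,q in comps(mask(d,(105,130,50),(125,255,255)),40):
    for r in (q[:,1].min(),150,170,190):
        x=q[q[:,1]==r,0];print(r,x.min(),x.max(),"tool xy",rel(onz(d,x.min()-.5,r,.133)),rel(onz(d,x.max()+.5,r,.133)))
# steel wall inner top edges
g=cv2.cvtColor(d["pixels"],cv2.COLOR_RGB2GRAY)
print("row110",g[110,262:292]);print("row265",g[265,238:280]); print("row170",d["pixels"][170,270:290].tolist())
for u in(245,271): print(rel(onz(d,u,265,.262)))
for n,pts in(("top",[(509,230),(490.9,233.5),(455,240.9),(545.1,222.2)]),("scene",[(182,400.7),(238.5,315.4)])):
    D=dict(np.load(n+"0.npz"));print(n,[rel(onz(D,*p,.132)).tolist() for p in pts])
```

```text
141 274 281 tool xy [ 67.7 -40.9 143.7] [ 67.7 -34.7 143.7]
150 274 281 tool xy [ 60.9 -41.2 143.7] [ 60.9 -34.9 143.7]
170 275 282 tool xy [ 45.3 -41.  143.7] [ 45.3 -34.7 143.7]
190 276 282 tool xy [ 29.3 -40.9 143.7] [ 29.3 -35.2 143.7]
row110 [249 249 249 249 249 249 249 250 249 249 249 249 247 242 241 243 244 239
 112  85  92  91  91  90  91  91  89  91 141 233]
row265 [148 151 150 149 129  96  90  88  87  87  88  87  88  90  88  89  86  88
  88  87  87  86  90  89  89  89  88  89  89  89  86  83  75  74  75  76
  73  76  88 113 114 111]
row170 [[249, 248, 245], [249, 249, 246], [250, 249, 246], [249, 248, 245], [174, 202, 237], [77, 130, 229], [69, 124, 228], [70, 127, 229], [72, 127, 229], [68, 125, 229], [72, 126, 231], [67, 115, 215], [49, 63, 102], [54, 64, 86], [78, 85, 90], [88, 92, 91], [90, 93, 93], [92, 95, 94], [89, 93, 94], [88, 92, 91]]
[ 14.5 -40.3  14.7]
[ 14.5 -27.3  14.7]
top [[-14.4, -39.7, 144.7], [12.6, -39.4, 144.7], [66.4, -39.5, 144.7], [-68.9, -39.1, 144.7]]
scene [[-68.6, -35.0, 144.7], [66.0, -35.0, 144.7]]
```

```bash
python3 -m crank '[[[-1,-2.5,0,0,1],[0,0,10,0,1],[0,0,15,0,1],[0,0,20,0,1],[0,0,20,0,1],[0,0,15,0,1],[0,0,10,0,1],[0,0,0,0,1],[0,0,0,0,1],[0,0,0,0,1]]]';python3 st.py
python3 - <<'E'
from h import *;from st import st;from bench import get_image
s,M=st();d=get_image("wrist");Tt=np.eye(4);Tt[:3,:3]=M;P=s["position"];Tt[:3,3]=P;T=Tt@d["T_tool_cam"]
np.savez("w3.npz",**d,T=T);d["T"]=T
def rel(p): return (1000*M.T@(p-P)).round(1)
for a,p,q in comps(mask(d,(105,130,50),(125,255,255)),40):
    for r in np.linspace(q[:,1].min()+1,q[:,1].max()-1,4).astype(int):
        x=q[q[:,1]==r,0];print(r,x.min(),x.max(),"tool xy",rel(onz(d,x.min()-.5,r,.133)),rel(onz(d,x.max()+.5,r,.133)))
cv2.imwrite("pics/w3.png",cv2.resize(d["pixels"][120:320,180:420,::-1],None,fx=3,fy=3,interpolation=2))
E
```

```text
time: 8.42
position: [0.6149, -0.1598, 0.1875]
tool_rot: [1.971, 2.445, 0.0]
ft_force: [-0.1, -0.1, -1.4]
grip_width: 0.114
grip_force: 29.9
8.42 pos [ 0.6149 -0.1598  0.1875] yawx 102.27 z [ 0.001 -0.    -1.   ] F [-0.07 -0.09 -1.35] M [ 0.021 -0.062  0.   ] gw 0.114 gf 29.95
144 256 267 tool xy [ 70.2 -39.   54.4] [ 70.2 -32.4  54.4]
178 258 268 tool xy [ 51.5 -38.9  54.4] [ 51.5 -32.7  54.4]
213 260 272 tool xy [ 31.1 -38.9  54.4] [ 31.1 -31.3  54.4]
248 264 265 tool xy [  9.5 -37.6  54.4] [  9.5 -36.4  54.4]
295 275 275 tool xy [-21.5 -32.3  54.5] [-21.5 -31.7  54.5]
298 274 276 tool xy [-23.6 -33.   54.5] [-23.6 -31.2  54.5]
302 273 276 tool xy [-26.4 -33.8  54.5] [-26.4 -31.3  54.5]
306 272 276 tool xy [-29.2 -34.5  54.5] [-29.2 -31.4  54.5]
```

View pics/w3.png

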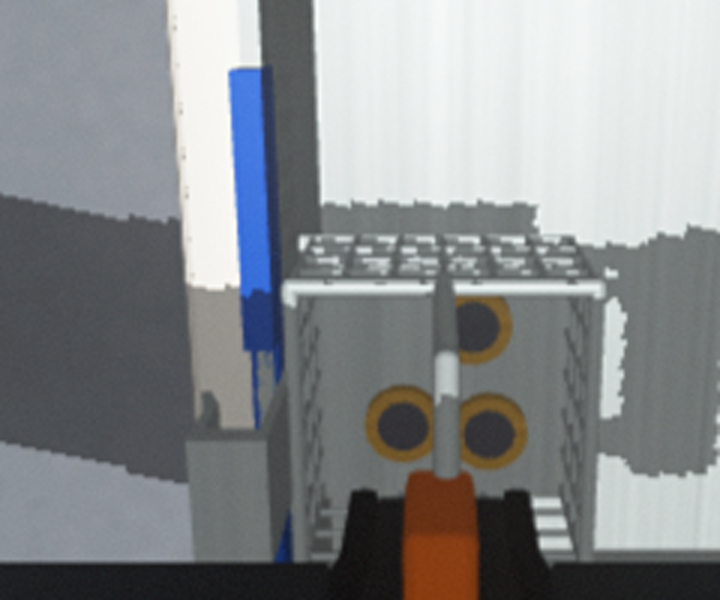

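Close view: strip top at crop columns 232-264, its +y piece ends at row 350 (the gap's edge); hook bridge's edge at row 437, columns 188-268.

Run:
```python
from h import *;from st import st
s,M=st();P=s["position"];d=dict(np.load("w3.npz"))
f=lambda u,v,z:(1000*M.T@(onz(d,180+u/3,120+v/3,z)-P)).round(1)
print("hook edge",f(188,437,.1713),f(268,437,.1713),"gap edge",f(258,350,.133),"strip end",f(232,68,.133),f(264,68,.133),"handle top",f(408,474,P[2]+.03),f(472,474,P[2]+.03))
```

```text
hook edge [ 13.3 -42.   16.4] [ 13.3 -28.6  16.4] gap edge [ 16.8 -35.9  54.7] strip end [ 71.1 -38.1  54.6] [ 71.1 -32.2  54.6] handle top [ 26.5  -3.9 -30. ] [ 26.5   4.1 -30. ]
```

```bash
python3 -m crank '[[[1.8,0,0,0,1],[0,0,4,0,1],[0,0,4,0,1],[0,0,4,0,1],[0,0,4,0,1],[0,0,3,0,1],[0,0,3,0,1],[0,0,2,0,1],[0,0,0,0,1],[0,0,0,0,1]]]';python3 st.py
```

```text
time: 9.3
position: [0.6141, -0.1581, 0.1624]
tool_rot: [-1.971, -2.446, 0.0]
ft_force: [-0.1, -0.2, -1.4]
grip_width: 0.114
grip_force: 29.9
9.3 pos [ 0.6141 -0.1581  0.1624] yawx 102.27 z [-0.  0. -1.] F [-0.14 -0.2  -1.4 ] M [-0.    -0.127 -0.038] gw 0.114 gf 29.95
```

No side contact. Continue slowly toward the strip top (TCP z about 0.155).

```bash
python3 -m crank '[[[0,0,1,0,1],[0,0,1,0,1],[0,0,1,0,1],[0,0,1,0,1],[0,0,1,0,1],[0,0,1,0,1],[0,0,0,0,1],[0,0,0,0,1]]]' && python3 -m crank '[[[0,0,0.7,0,1],[0,0,0.7,0,1],[0,0,0.6,0,1],[0,0,0,0,1],[0,0,0,0,1]]]';python3 st.py
```

```text
time: 9.97
position: [0.6141, -0.1581, 0.1565]
tool_rot: [-1.971, -2.446, 0.0]
ft_force: [0.1, 0.1, -1.2]
grip_width: 0.108
grip_force: 29.9
time: 10.38
position: [0.6141, -0.1581, 0.1545]
tool_rot: [-1.971, -2.446, 0.0]
ft_force: [-0.6, 0.5, -1.2]
grip_width: 0.116
grip_force: 29.9
10.38 pos [ 0.6141 -0.1581  0.1545] yawx 102.26 z [-0. -0. -1.] F [-0.63  0.48 -1.2 ] M [ 0.022 -0.089 -0.06 ] gw 0.116 gf 29.95
```

```bash
python3 -m crank '[[[0,0,0.7,0,1],[0,0,0.7,0,1],[0,0,0.6,0,1],[0,0,0,0,1],[0,0,0,0,1]]]';python3 st.py
```

```text
time: 10.8
position: [0.6141, -0.1581, 0.1525]
tool_rot: [-1.971, -2.446, 0.0]
ft_force: [-0.1, 0.4, -1.0]
grip_width: 0.116
grip_force: 29.9
10.8 pos [ 0.6141 -0.1581  0.1525] yawx 102.26 z [-0. -0. -1.] F [-0.06  0.42 -0.97] M [-0.015 -0.114  0.009] gw 0.116 gf 29.95
```

```bash
python3 -m crank '[[[0,0,0.7,0,1],[0,0,0.7,0,1],[0,0,0.6,0,1],[0,0,0,0,1],[0,0,0,0,1]]]' && python3 -m crank '[[[0,0,0.5,0,1],[0,0,0.5,0,1],[0,0,0.5,0,1],[0,0,0,0,1],[0,0,0,0,1]]]';python3 st.py
```

```text
time: 11.22
position: [0.614, -0.1581, 0.1505]
tool_rot: [-1.971, -2.446, 0.0]
ft_force: [0.3, 0.3, -0.6]
grip_width: 0.115
grip_force: 29.9
time: 11.63
position: [0.614, -0.1581, 0.149]
tool_rot: [-1.971, -2.446, 0.0]
ft_force: [0.1, -0.4, -1.1]
grip_width: 0.11
grip_force: 29.9
11.63 pos [ 0.614  -0.1581  0.149 ] yawx 102.26 z [-0. -0. -1.] F [ 0.14 -0.42 -1.09] M [ 0.001 -0.149  0.039] gw 0.11 gf 29.95
```

```bash
python3 -m crank '[[[0,0,0.5,0,1],[0,0,0.5,0,1],[0,0,0,0,1],[0,0,0,0,1]]]' && python3 -m crank '[[[0,0,0.4,0,1],[0,0,0,0,1],[0,0,0,0,1]]]' && python3 -m crank '[[[0,0,0.4,0,1],[0,0,0,0,1],[0,0,0,0,1]]]' ;python3 st.py
```

```text
time: 11.97
position: [0.6141, -0.1582, 0.148]
tool_rot: [1.971, 2.446, -0.0]
ft_force: [0.3, 0.4, -0.8]
grip_width: 0.114
grip_force: 29.9
time: 12.22
position: [0.6141, -0.1581, 0.1476]
tool_rot: [1.971, 2.446, -0.0]
ft_force: [0.1, -0.7, -2.4]
grip_width: 0.113
grip_force: 29.9
time: 12.47
position: [0.6141, -0.1581, 0.1472]
tool_rot: [-1.971, -2.446, 0.0]
ft_force: [0.8, -0.1, -1.6]
grip_width: 0.114
grip_force: 29.9
12.47 pos [ 0.6141 -0.1581  0.1472] yawx 102.26 z [-0. -0. -1.] F [ 0.79 -0.09 -1.6 ] M [ 0.029 -0.119  0.014] gw 0.114 gf 29.95
```

```bash
python3 -m crank '[[[0,0,0.4,0,1],[0,0,0,0,1],[0,0,0,0,1]]]' && python3 -m crank '[[[0,0,0.4,0,1],[0,0,0,0,1],[0,0,0,0,1]]]' ;python3 st.py
python3 - <<'E'
from h import *;from st import st;from bench import get_image
s,M=st();d=get_image("wrist");P=s["position"];Tt=np.eye(4);Tt[:3,:3]=M;Tt[:3,3]=P;np.savez("w4.npz",**d,T=Tt@d["T_tool_cam"])
a=cv2.resize(d["pixels"][120:320,180:420,::-1],None,fx=2.4,fy=2.4,interpolation=2)
cv2.imwrite("pics/w4.png",a)
E
```

```text
time: 12.72
position: [0.6142, -0.1581, 0.1469]
tool_rot: [1.971, 2.446, -0.0]
ft_force: [0.1, 0.8, -1.1]
grip_width: 0.111
grip_force: 29.9
time: 12.97
position: [0.6143, -0.1581, 0.1468]
tool_rot: [1.971, 2.446, 0.0]
ft_force: [-1.6, -0.2, 1.2]
grip_width: 0.112
grip_force: 30.0
12.97 pos [ 0.6143 -0.1581  0.1468] yawx 102.27 z [ 0. -0. -1.] F [-1.62 -0.19  1.18] M [-0.012  0.015 -0.033] gw 0.112 gf 29.95
```

View pics/w4.png

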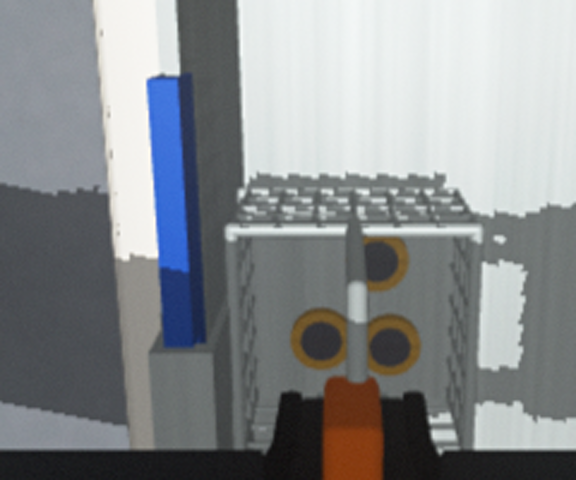

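View: the hook bridge sits right against the end of the strip's +y piece (column 185, row 345) and level with it: it is in the gap, and force now comes up at the expected home height. Release and retreat.

```bash
python3 -m crank '[[[0,0,0,0,0.7],[0,0,0,0,0.7],[0,0,0,0,0.6],[0,0,0,0,0.5],[0,0,0,0,0.4],[0,0,0,0,0.2],[0,0,0,0,0.2],[0,0,0,0,0.2]]]' 5 && python3 -m crank '[[[0,0,-3,0,0.2],[0,0,-6,0,0.2],[0,0,-10,0,0.2],[0,0,-15,0,0.2],[0,0,-20,0,0.2],[0,0,-25,0,0.2],[0,0,-25,0,0.2],[0,0,0,0,0.2],[0,0,0,0,0.2],[0,0,0,0,0.2]]]'; python3 st.py
python3 - <<'E'
from h import *;from st import st;from bench import get_image
s,M=st();d=get_image("wrist");P=s["position"];Tt=np.eye(4);Tt[:3,:3]=M;Tt[:3,3]=P;d["T"]=Tt@d["T_tool_cam"];np.savez("w5.npz",**d)
cv2.imwrite("pics/w5.png",cv2.resize(d["pixels"][120:320,200:440,::-1],None,fx=3,fy=3,interpolation=2))
E
```

```text
time: 13.68
position: [0.6141, -0.1581, 0.1464]
tool_rot: [1.971, 2.446, -0.0]
ft_force: [0.7, -0.1, -0.1]
grip_width: 0.383
grip_force: 0.0
time: 14.52
position: [0.614, -0.1581, 0.2508]
tool_rot: [1.971, 2.446, -0.0]
ft_force: [0.4, -0.1, -0.4]
grip_width: 0.399
grip_force: 0.0
14.52 pos [ 0.614  -0.1581  0.2508] yawx 102.26 z [ 0. -0. -1.] F [ 0.43 -0.15 -0.42] M [-0.013 -0.115  0.029] gw 0.399 gf 0.0
```

View pics/w5.png

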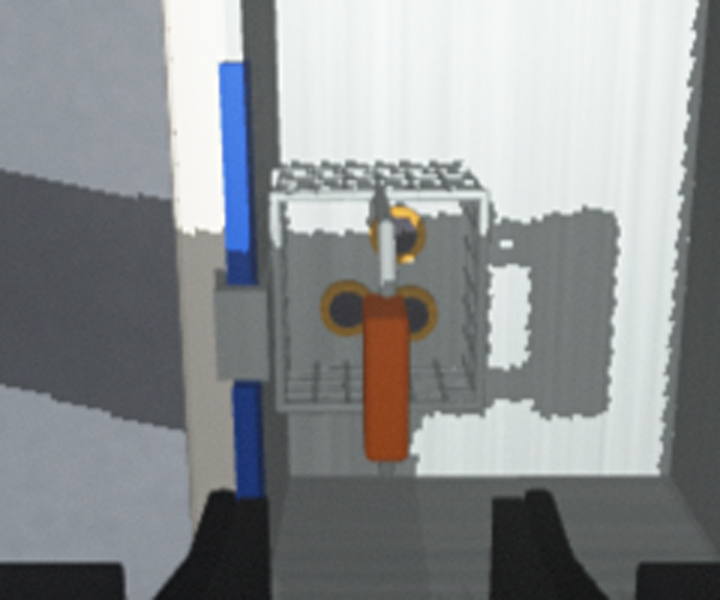

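The basket hangs free and upright, with the hook (crop 242,325) seated between the two blue strip pieces. I'll let it settle, then hand in.

```bash
python3 -m crank '[[[0,0,-15,0,0.2],[0,0,-15,0,0.2],[0,0,0,0,0.2],[0,0,0,0,0.2],[0,0,0,0,0.2],[0,0,0,0,0.2],[0,0,0,0,0.2],[0,0,0,0,0.2],[0,0,0,0,0.2],[0,0,0,0,0.2]]]' && python3 -m crank '[[[0,0,0,0,0.2],[0,0,0,0,0.2],[0,0,0,0,0.2],[0,0,0,0,0.2],[0,0,0,0,0.2],[0,0,0,0,0.2],[0,0,0,0,0.2],[0,0,0,0,0.2],[0,0,0,0,0.2],[0,0,0,0,0.2]]]' && python3 -c "
from bench import job;print(job.close_job())"
```

```text
time: 15.4
position: [0.614, -0.1581, 0.2802]
tool_rot: [-1.971, -2.446, 0.0]
ft_force: [-0.1, 0.2, -0.2]
grip_width: 0.401
grip_force: 0.0
time: 16.23
position: [0.6141, -0.1581, 0.2804]
tool_rot: [1.971, 2.446, -0.0]
ft_force: [0.2, 0.9, 0.7]
grip_width: 0.399
grip_force: 0.0
the job is handed in; nothing more can be done
None
```

The basket is hanging in the tank with its hook seated in the strip's gap, released and clear of the gripper; I found the gap by camera, so no feeling along the strip was needed, and I handed the job in at about 16 s (no verdict was returned).

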